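Fold the dust flap of a parts box and tuck it under the lip

TASK

Close the docked parts box in the stockroom: push its blue hinged flap over with the fingertips until it lies flat on the box, then push it along by its white rib until its free edge is tucked fully home beneath the orange lip, so that it stays shut when you let go. Only push and press: do not pinch the flap or its rib, and leave the loose things on and around the dock where they are.

Things in the scene. Friction and masses are not known exactly. Their poses are not given: they have to be found in the camera images.
- box: Beige open parts box, 150 (x) by 130 (y), rim 93 above the bench, on a dark dock plate 170 x 310 x 8 that is fastened down. Origin: centre of the plate's underside, on the bench. x points from the flap's hinge to the orange lip (the way to fold and to tuck), y along the hinge, z up. Rigid lip: x 55 to 82, y -65 to 65, z 102 to 108, carried by a wall at x 75 to 82.
- flap (a joint): Angle of the blue flap, rad: 0 = flat on the box, 1.57 = upright, 1.6 to 2.1 at the start, leaning back from the lip; stop at 2.2. Flap: 110 long from hinge axis to free edge, 116 wide, 4 thick. Weakly sprung open: pressing it flat takes about 1 N at the rib; let go untucked, it springs up again.
- runner (a joint): Travel in m of the flap's hinge pin along the box's +x: 0 to 0.003 at the start, 0.022 = home at a stop. Slides at about 2.5 N and stays where left. Flap flat: its edge is 8 mm short of the lip's edge at 0, 14 mm beneath the lip at 0.022. If slid forward before the flap is flat, the edge strikes the lip's top: push the rib back then.
- flap_hinge (a point): Point on the hinge axis at mid-width, half-way through the flap's thickness, 96 mm above the bench; it moves with the runner. Axes turn with the flap: x from hinge to free edge, y along the hinge, z out of the face that carries the rib (up when the flap is flat).
- flap_edge (a point): Middle of the flap's free edge, 110 mm from the hinge axis along the flap, half-way through its thickness. Axes as flap_hinge.
- flap_rib (a point): Middle of the top of the white push rib on the flap's outer face, 70 mm from the hinge axis. Rib: 8 (along the flap) by 60 (across), standing 9 above the face. The outer face looks away from the lip when the flap is upright, up when it is flat. Axes as flap_hinge.
- lip_edge (a point): Middle of the lower edge of the orange lip on the side towards the hinge, 102 mm above the bench; axes as the box. When flat, the flap's top face lies 4 mm below it.
- bearing: Bystander: steel ring, 52 across, 16 high, lying on the dock plate on the box's -y side. Origin at its underside.
- coupling: Bystander: brass stepped coupling, 40 across, 45 high, standing on the dock plate on the box's +y side. Origin at its underside.
- tape: Bystander: tan roll of tape lying flat on the bench, 100 across, 48 high. Origin at its underside.
- carton: Bystander: small cardboard carton, 100 by 75 by 60 high. Origin at its underside.
- oil: Bystander: green bottle with black cap, 56 across, 150 high. Origin at its underside.
- driver: Bystander: screwdriver lying on the bench. Origin at its underside.
- cup: Bystander: red plastic cup, 72 across, 60 high. Origin at its underside.

How it is judged:
On the way, in this order (a step that is already met when the one before it is completed fails the run):
1. the flap is folded over, down to the box (value of joint flap below 0.15 rad), for 0.05 s.
2. its edge is tucked beneath the lip (value of joint flap below 0.07 rad and value of joint runner above 0.016 m and x of flap_edge in the frame of lip_edge above 0.006 m and z of flap_edge in the frame of lip_edge below -0.001 m), for 0.2 s.
At the end, for the whole second after the job is handed in: The flap lies shut (within 0.07 rad of flat), its runner is pushed at least 16 mm of its 22 mm and its free edge is at least 6 mm beneath the lip, held there by the lip alone (all of step 2 and contact force between the fingers and flap below 0.1 N); the robot touches nothing.
It fails at once if the flap is pinched between the fingers (contact force between the fingers and flap above 1 N and z of the grasp point in the frame of flap_rib between -0.016 and -0.006 m and x of the grasp point in the frame of flap_rib between -0.07 and 0.05 m and y of the grasp point in the frame of flap_rib between -0.065 and 0.065 m).
It fails at once if the rib is pinched between the fingers (contact force between the fingers and flap above 1 N and z of the grasp point in the frame of flap_rib between -0.006 and 0.013 m and x of the grasp point in the frame of flap_rib between -0.005 and 0.005 m and y of the grasp point in the frame of flap_rib between -0.045 and 0.045 m).
It fails at once if a loose thing is lifted, knocked over or shifted by more than 25 mm (distance of any of bearing, coupling, tape, carton, oil, driver, cup from where it was at the start of the episode above 0.025 m or angle between any of bearing, coupling, tape, carton, oil, cup's own z axis and vertical above 0.6 rad).
It also fails if it takes over 40 s, if anything falls off the work surface, if the arm or the gripper's body presses on something with over 40 N, if the wrist force passes 120 N, or if a joint passes its speed limit or range.

ROBOT

A 6-joint arm with a two-finger parallel gripper is mounted at the origin on the work surface. World frame = base frame: x ahead of the robot, y to its left, z up, the work surface at z = 0. Lengths are in m, angles in rad, forces in N, time in s.
With the tool pointing down it reaches from about 0.425 to 0.95 m from the base axis. Payload 3.5 kg.
Tool frame: the origin (TCP) lies at the very end of the fingers, on their centre line; the grasp point (between the pads) lies 19 mm behind it; x points along the fingers, z is the direction in which the jaws open and shut, and the axes are right-handed (so a half turn about x gives the same grasp; the last joint's range is limited). The gripper opens to 85 mm and grips with 20 to 120 N. Pads are 22 mm wide; open, the fingers measure 114 mm over their backs; the gripper's body (76 mm by 85 mm) begins 54 mm behind the grasp point. The pads swing forward as they close: fully open they stand 13 mm farther back than shut.
Start: joints at [-1.455, 0.286, 1.577, -0, 1.279, -0.15], TCP at [0.177, -0.651, 0.205] pointing down, gripper open.
Joint ranges: [-2.77, 2.77], [-0.9, 2.22], [0.21, 2.48], [-1.53, 4.67], [0.24, 2.81], [-2.84, 2.84]. Speed limits (rad/s): [2.79, 2.79, 3.14, 3.14, 3.14, 3.14].

INTERFACE

Orientations are given as a unit quaternion [x, y, z, w].
In Python, from plant import ctrl, cams gives the robot as it stands.
- The arm moves only by the tool play_rows, never from a script. Its argument "rows" is a list of rows, each a list of 3 entries, a list of its own where there are three numbers: the opening in per cent of the stroke, from 0 (shut) to 100 (fully open), then the shift along the tool's x, y, z in units of 0.3 m (1.0 is 0.3 m), then the turn, a rotation vector about the tool's x, y, z in units of pi/2 rad (1.0 is pi/2 rad). A call has 1 to 10 rows; each row is the pose to reach, as a shift and turn from the pose commanded when the call began, along the tool's axes at that moment; what a row does not reach only later rows make up. A row lasts 1/12 s, in which the tool goes at most 41.7 mm and 7.16 degrees, less where a joint would pass 70% of its speed; a pose out of reach is approached as far as the arm can. A call with a number of a shift or a turn outside -1 to 1 is refused whole. A call with a gripper value outside its range is refused whole. The fingers move at their own pace and stop on an object; "force" is the grip in N (left out, the last holds). Time passes only in rows, so rows that repeat a pose let the fingers close. It gives the time, the measured TCP pose, the force and the opening at its end, in the units of the state.
- ctrl.get_state(): the state, without advancing time (a new reading comes with each control period).
- cams.read_camera(name): name is "scene" or "top" or "wrist"; returns a dict with "color" (480x640x3 uint8, red, green, blue), "fx", "fy", "cx", "cy" (pixels), "k1" (the pictures are not rectified: a ray, as slopes to the right and down, at radius r is drawn at 1 + k1 r^2 times it, then the intrinsics apply), "view" (4x4, takes a point from world to camera coordinates). Camera axes: x right, y down, z forward; pixel columns grow to the right and rows downward; lengths in m; the calibration is good to about 2 mm. A picture is of the moment at which its call begins. There is no depth.
- ctrl.sign_off(): hands the job in, once; it reports no verdict.
The state is a dict: "time": time; "qpos": joint angles; "dq": joint speeds; "joint_efforts": joint torques, N m; "eef_pos": TCP position; "tcp_rot": TCP orientation; "contact_force": force on the tool from outside, world axes, zero at the start; "wrist_torque": the same for the moment, N m; "opening": opening from 0.0 (shut) to 1.0 (fully open).
Only numpy, scipy, OpenCV 4.12 (cv2) and the standard library are available. Lean on these libraries where they do the work, as an engineer would, in place of code of your own. Each camera call takes 0.05 s, during which the arm holds its last target. There are 200 camera calls.

## Working session

There is one attempt and no reset: what is moved stays moved. The work goes in short steps, Python scripts to look and compute and a tool call to move; the robot and the scene stay as the last step left them, time stands still between calls to the robot, and variables do not carry over. Pictures are saved under pics/ and viewed, about 8 in all and at most 12, crops included, and the job is handed in when it is done.

Besides the shell and the picture viewer there is one more tool, called after "Request:" by a JSON object that holds its "op" and its "data". play_rows: Moves the arm, as the interface text tells. Shifts and turns lie within -1 to 1; 1 stands for 0.3 m of shift or pi/2 rad of turn. Its arguments: {"type":"object","properties":{"rows":{"type":"array"},"force":{"type":"number"}},"required":["rows"]}

```bash
ls; mkdir -p pics
python3 - <<'E'
from plant import ctrl,cams
import cv2,numpy as np
print(ctrl.get_state())
ims=[]
for n in("scene","top"):
    c=cams.read_camera(n);cv2.imwrite(f"pics/{n}0.png",c["color"][:,:,::-1])
    print(n,c["fx"],c["fy"],c["cx"],c["cy"],c["k1"],np.round(c["view"],4).tolist())
E
```

```text
pics
{'time': 0.0, 'qpos': array([-1.45498602e+00,  2.87217264e-01,  1.57820207e+00,  7.45238502e-06,
        1.27861157e+00, -1.50040189e-01]), 'dq': array([-9.28460797e-04, -2.32504231e-05, -6.91507136e-04, -3.72632371e-04,
       -8.49976108e-04,  7.08871630e-04]), 'joint_efforts': array([ 6.60596834e-05, -4.05982554e+01, -2.92624980e+01, -9.50147523e-05,
        5.74421865e-03,  9.14270174e-06]), 'eef_pos': array([ 0.17726123, -0.65054811,  0.20359929]), 'tcp_rot': array([ 0.42994409,  0.56245264, -0.42870077,  0.56125819]), 'contact_force': array([-0.08445134,  0.00487425,  0.7986818 ]), 'wrist_torque': array([ 0.01534165,  0.02793716, -0.04424437]), 'opening': 1.0022313904303464}
scene 475.41562149541915 475.41562149541915 326.16448802307093 238.5748513303657 0.034692469881767794 [[-0.3809, 0.9246, -0.0062, 0.2091], [0.7365, 0.2993, -0.6067, -0.3213], [-0.5591, -0.2356, -0.7949, 1.4008], [0.0, 0.0, 0.0, 1.0]]
top 470.548143781668 470.548143781668 318.0692421278225 243.12788602072587 -0.04559876963672668 [[0.0107, -0.9998, 0.0177, -0.0202], [-0.9933, -0.0127, -0.1149, 0.534], [0.1151, -0.0164, -0.9932, 1.0511], [0.0, 0.0, 0.0, 1.0]]
```

View pics/scene0.png

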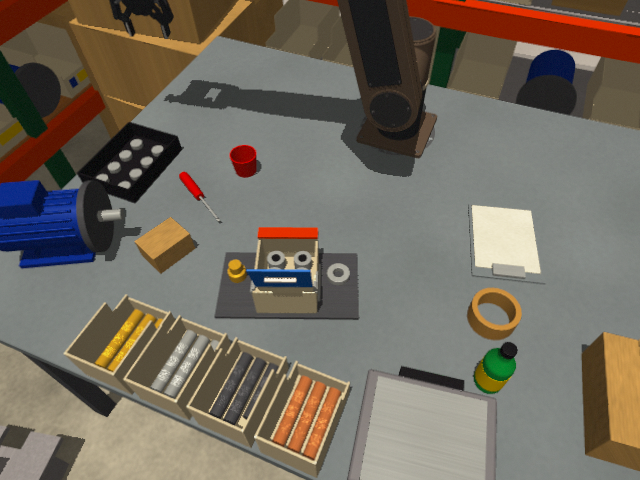

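View pics/top0.png

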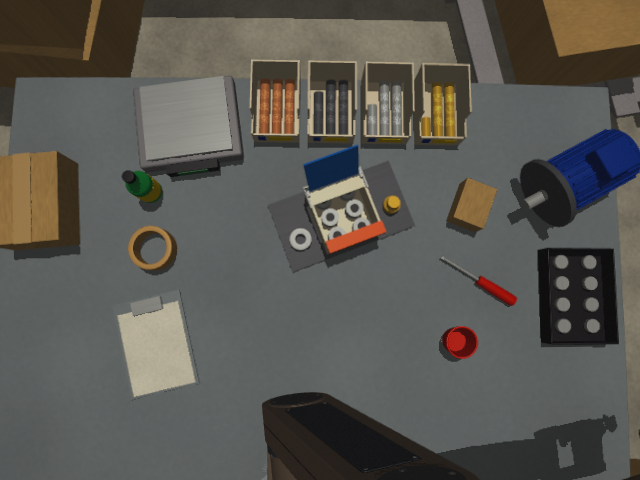

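```bash
cat > h.py <<'E'
from plant import ctrl,cams
import cv2,numpy as np
def grab(n): return cams.read_camera(n)
def ray(c,p):
    K=np.array([[c["fx"],0,c["cx"]],[0,c["fy"],c["cy"]],[0,0,1]])
    u=cv2.undistortPoints(np.array(p,float).reshape(-1,1,2),K,np.array([c["k1"],0,0,0])).reshape(-1,2)
    V=np.array(c["view"]);R=V[:3,:3]
    return -R.T@V[:3,3],np.c_[u,np.ones(len(u))]@R
def onz(c,p,z):
    o,d=ray(c,p);return o+d*((z-o[2])/d[:,2])[:,None]
def tri(c1,p1,c2,p2):
    o1,d1=ray(c1,p1);o2,d2=ray(c2,p2);out=[]
    for a,b in zip(d1,d2):
        k=np.linalg.lstsq(np.c_[a,-b],o2-o1,rcond=None)[0]
        x,y=o1+k[0]*a,o2+k[1]*b;out.append(np.r_[(x+y)/2,np.linalg.norm(x-y)])
    return np.array(out)
def mask(c,lo,hi,roi):
    h=cv2.cvtColor(c["color"],cv2.COLOR_RGB2HSV);m=cv2.inRange(h,lo,hi)
    z=np.zeros_like(m);x0,y0,x1,y1=roi;z[y0:y1,x0:x1]=m[y0:y1,x0:x1];return z
def big(m):
    return max(cv2.findContours(m,cv2.RETR_EXTERNAL,cv2.CHAIN_APPROX_NONE)[0],key=cv2.contourArea)
def quad(m):
    k=cv2.convexHull(big(m))
    q=cv2.approxPolyN(k,4,ensure_convex=True).reshape(-1,2);return q
ROI={"scene":(210,220,365,325),"top":(262,140,420,275)}
OR=((3,150,120),(14,255,255));BL=((100,120,40),(125,255,255))
E
python3 - <<'E'
from h import *
C={n:grab(n) for n in("scene","top")}
print(onz(C["top"],[[0,0]],0)[0],ray(C["top"],[[0,0]])[0],ray(C["scene"],[[0,0]])[0])
for n,c in C.items():
    for nm,r in(("or",OR),("bl",BL)):
        q=quad(mask(c,*r,ROI[n]));print(n,nm,q.tolist())
        if nm=="or":print(onz(c,q,.108).round(4).tolist())
t=C["top"]["color"][140:275,262:420,::-1];s=C["scene"]["color"][220:325,210:365,::-1]
cv2.imwrite("pics/crop.png",np.vstack([cv2.resize(t,(640,340),interpolation=2),cv2.resize(s,(640,260),interpolation=2)]))
E
```

```text
[1.15882958 0.81305599 0.        ] [0.40970961 0.00377049 1.1056457 ] [1.0994042  0.23294539 0.91991308]
scene or [[317, 227], [317, 238], [257, 238], [258, 227]]
[[0.5065, -0.0384, 0.108], [0.5344, -0.0266, 0.108], [0.583, -0.1461, 0.108], [0.5551, -0.1581, 0.108]]
scene bl [[309, 269], [312, 286], [256, 286], [244, 269]]
top or [[386, 232], [329, 253], [325, 241], [381, 220]]
[[0.5512, -0.1584, 0.108], [0.5044, -0.0362, 0.108], [0.53, -0.0275, 0.108], [0.5772, -0.1477, 0.108]]
top bl [[357, 173], [309, 191], [303, 164], [357, 144]]
```

View pics/crop.png

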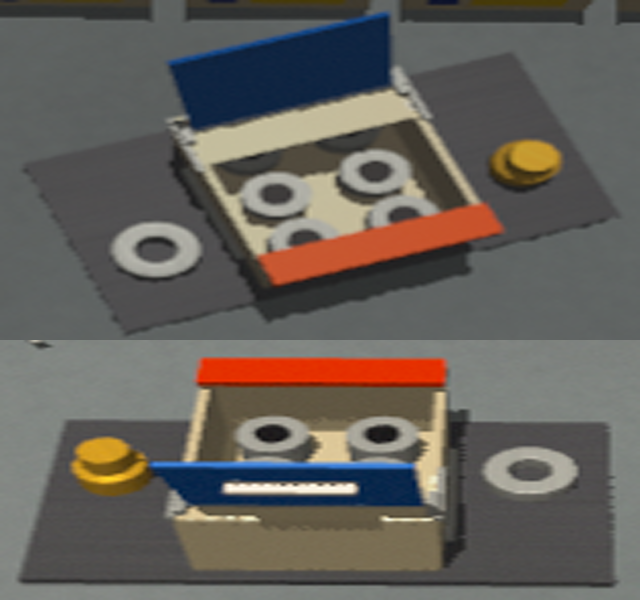

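Run:
```python
from h import *
C={n:grab(n) for n in("scene","top")}
P=tri(C["top"],[[303.5,164],[357.5,144]],C["scene"],[[310,269.7],[245.5,269.3]])
print(P.round(4))
ex=np.array([-.931,-.366]);ey=np.array([.366,-.931]);o=np.array([.605,-.067])
for p in P: print((p[:2]-o)@ex,(p[:2]-o)@ey,p[2])
from scipy.spatial.transform import Rotation as R
s=ctrl.get_state();print(R.from_quat(s["tcp_rot"]).as_matrix().round(3))
```

```text
[[ 0.6711  0.0197  0.2019  0.0008]
 [ 0.7141 -0.088   0.2021  0.001 ]]
-0.09324896780531022 -0.056480223182248684 0.20193431506401727
-0.09392582449358894 0.05944711364050937 0.2020722933515528
[[-0.     0.965  0.263]
 [ 0.001  0.263 -0.965]
 [-1.     0.    -0.001]]
```

Request:
{"op": "play_rows", "data": {"rows": [[0,[-0.32,0,0],[0,0,0]],[0,[-0.32,0,0],[0,0,0]],[0,[-0.32,0,0],[0,0,0]],[0,[-0.32,0.77,-0.52],[0,0,0]],[0,[-0.32,0.77,-0.52],[0,0,0]],[0,[-0.32,0.77,-0.52],[0,0,0]],[0,[-0.32,0.77,-0.52],[0,0,0]],[0,[-0.32,0.77,-0.52],[0,0,0]],[0,[-0.32,0.77,-0.52],[0,0,0]],[0,[-0.32,0.77,-0.52],[0,0,0]]]}}

```text
time: 1.13
eef_pos: [0.3611, -0.4374, 0.3015]
tcp_rot: [0.429, 0.562, -0.429, 0.563]
contact_force: [-0.7, -1.1, -1.0]
opening: 0.002
```

Request:
{"op": "play_rows", "data": {"rows": [[0,[0,0.77,-0.52],[0,0,0]],[0,[0,0.77,-0.52],[0,0,0]],[0,[0,0.77,-0.52],[0,0,0]],[0,[0,0.77,-0.52],[0,0,0]],[0,[0,0.77,-0.52],[0,0,0]],[0,[0,0.77,-0.52],[0,0,0]],[0,[0,0.77,-0.52],[0,0,0]],[0,[0,0.77,-0.52],[0,0,0]],[0,[0,0.77,-0.52],[0,0,0]]]}}

```text
time: 1.88
eef_pos: [0.5419, -0.2276, 0.301]
tcp_rot: [0.428, 0.562, -0.429, 0.563]
contact_force: [0.1, 0.1, 0.1]
opening: -0.001
```

Request:
{"op": "play_rows", "data": {"rows": [[0,[0,0.77,-0.51],[-0.07,0,0]],[0,[0,0.77,-0.51],[-0.07,0,0]],[0,[0,0.77,-0.51],[-0.07,0,0]],[0,[0,0.77,-0.51],[-0.07,0,0]],[0,[0,0.77,-0.51],[-0.07,0,0]],[0,[0,0.77,-0.51],[-0.07,0,0]],[0,[0,0.77,-0.51],[-0.07,0,0]],[0,[0,0.77,-0.51],[-0.07,0,0]],[0,[0,0.77,-0.51],[-0.07,0,0]]]}}

```text
time: 2.63
eef_pos: [0.7241, -0.021, 0.3002]
tcp_rot: [0.397, 0.585, -0.398, 0.584]
contact_force: [0.4, -0.8, 0.4]
opening: -0.001
```

Request:
{"op": "play_rows", "data": {"rows": [[0,[0.13,0,0],[0,0,0]],[0,[0.26,0,0],[0,0,0]],[0,[0.39,0,0],[0,0,0]],[0,[0.39,0,0],[0,0,0]],[0,[0.39,-0.05,0],[0,0,0]],[0,[0.39,-0.1,0],[0,0,0]],[0,[0.39,-0.14,0],[0,0,0]],[0,[0.39,-0.18,0],[0,0,0]],[0,[0.39,-0.18,0],[0,0,0]]]}}

```text
time: 3.38
eef_pos: [0.6728, -0.043, 0.1872]
tcp_rot: [0.399, 0.583, -0.399, 0.585]
contact_force: [0.8, -0.7, 1.0]
opening: 0.001
```

```bash
cat >> h.py <<'E'
ex=np.array([-.931,-.366]);ey=np.array([.366,-.931]);o=np.array([.605,-.067])
def show(name):
    C={n:grab(n) for n in("scene","top")}
    t=C["top"]["color"][110:290,262:420,::-1];s=C["scene"]["color"][170:325,210:365,::-1]
    cv2.imwrite(f"pics/{name}.png",np.hstack([cv2.resize(t,(400,456),interpolation=2),cv2.resize(s,(400,456),interpolation=2)]))
    st=ctrl.get_state();d=st["eef_pos"][:2]-o;print(d@ex,d@ey,st["eef_pos"][2],st["contact_force"],st["time"]);return C
E
python3 -c "
from h import *;show('b')"
```

```text
-0.07362184260286163 0.0019863796071027846 0.186647985478934 [0.84377858 0.21383035 0.52003041] 3.4833
```

View pics/b.png

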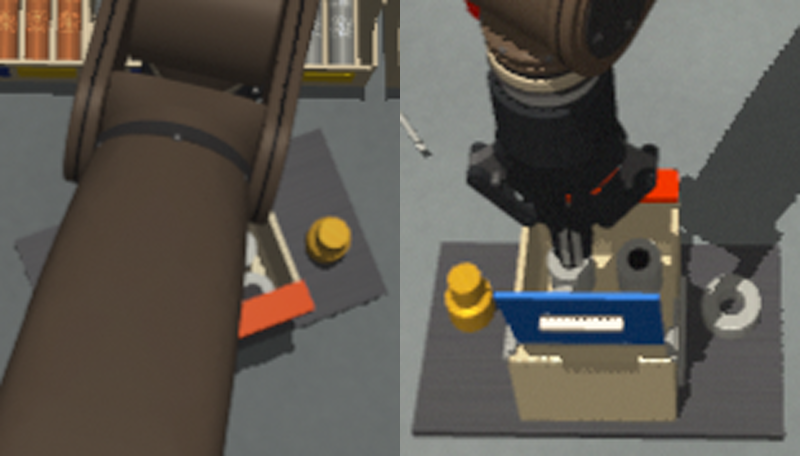

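Run:
```python
from h import *
c=grab("scene");V=np.array(c["view"]);st=ctrl.get_state()
def pr(p):
    q=V[:3,:3]@p+V[:3,3];u=q[:2]/q[2];u=u*(1+c["k1"]*(u@u));return u*c["fx"]+[c["cx"],c["cy"]]
def w(x,y,z): return np.r_[o+x*ex+y*ey,z]
for n,p in dict(tcp=st["eef_pos"],edge0=w(-.0936,0,.202),hinge=w(-.062,0,.096),edge90=w(-.062,0,.206)).items():
    u=pr(p);print(n,u,(u-[210,170])*[400/155,456/155]+[400,0])
```

```text
tcp [279.26566932 265.43875747] [578.75011439 280.77466713]
edge0 [278.60458388 269.54984997] [577.04408744 292.86923603]
hinge [284.27680221 285.55531438] [591.68207021 339.95627973]
edge90 [279.74213961 254.03801126] [579.97971513 247.23440731]
```

Run:
```python
from h import *
c=grab("scene");a=c["color"][225:295,240:320,::-1]
a=cv2.convertScaleAbs(a,alpha=1.8,beta=20)
a=cv2.resize(a,(640,560),interpolation=0)
cv2.drawMarker(a,(int((279.27-240+.5)*8),int((265.44-225+.5)*8)),(255,0,255),0,20,2)
cv2.imwrite("pics/z.png",a)
```

```text
(no output)
```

View pics/z.png

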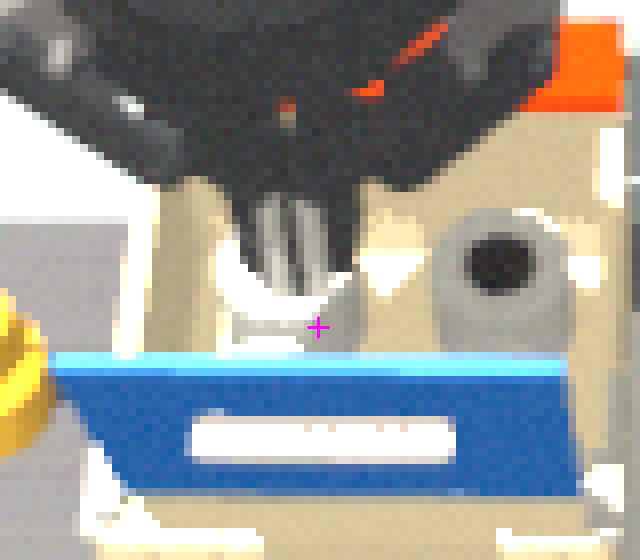

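Request:
{"op": "play_rows", "data": {"rows": [[0,[-0.12,0,0],[0,0,0]],[0,[-0.2,0,0],[0,0,0]],[0,[-0.2,0,0],[0,0,0]],[0,[-0.2,0.1,0],[0,0,0]],[0,[-0.2,0.2,0],[0,0,0]],[0,[-0.2,0.22,0],[0,0,0]],[0,[-0.2,0.22,0],[0,0,0]],[0,[-0.2,0.22,0],[0,0,0]]]}}

```text
time: 4.25
eef_pos: [0.7349, -0.016, 0.2433]
tcp_rot: [0.397, 0.585, -0.398, 0.584]
contact_force: [-0.1, -0.4, 0.5]
opening: 0.001
```

Request:
{"op": "play_rows", "data": {"rows": [[0,[0.1,0,0],[0,0,0]],[0,[0.2,0,0],[0,0,0]],[0,[0.25,0,0],[0,0,0]],[0,[0.25,0,0],[0,0,0]],[0,[0.25,0,0],[0,0,0]],[0,[0.25,0,0],[0,0,0]]]}}

```text
time: 4.75
eef_pos: [0.7358, -0.0166, 0.1714]
tcp_rot: [0.398, 0.584, -0.397, 0.586]
contact_force: [-0.5, -0.3, 0.6]
opening: -0.001
```

Run:
```python
from h import *
c=grab("scene");V=np.array(c["view"]);st=ctrl.get_state()
q=V[:3,:3]@st["eef_pos"]+V[:3,3];u=q[:2]/q[2];u=u*(1+c["k1"]*(u@u))*c["fx"]+[c["cx"],c["cy"]]
d=st["eef_pos"][:2]-o;print(d@ex,d@ey,st["eef_pos"],st["contact_force"],u)
a=cv2.resize(cv2.convertScaleAbs(c["color"][235:305,240:320,::-1],alpha=1.8,beta=20),(640,560),interpolation=0)
u=(u-[239.5,234.5])*8
cv2.drawMarker(a,(int(u[0]),int(u[1])),(255,0,255),0,20,2)
cv2.imwrite("pics/z2.png",a)
```

```text
-0.14066104360550039 0.001080414823687717 [ 0.73625675 -0.01656009  0.17208345] [-0.04679013  0.46718434 -0.50719933] [277.40169385 300.56698862]
```

View pics/z2.png

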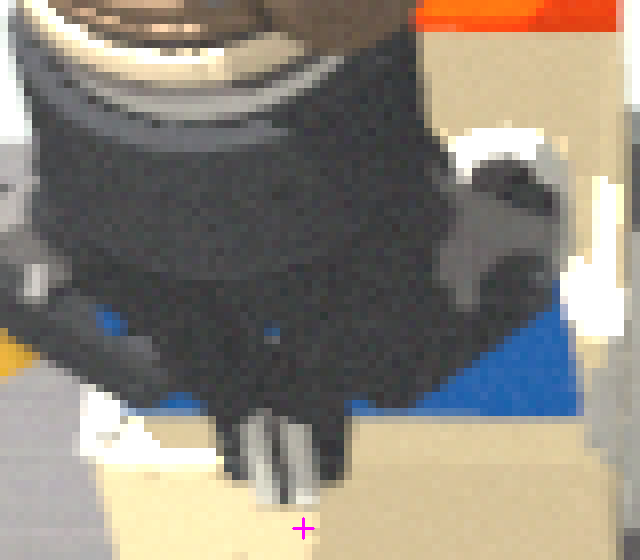

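Request:
{"op": "play_rows", "data": {"rows": [[0,[0,-0.05,0],[0,0,0]],[0,[0,-0.1,0],[0,0,0]],[0,[0,-0.14,0],[0,0,0]],[0,[0,-0.18,0],[0,0,0]],[0,[0,-0.22,0],[0,0,0]],[0,[0,-0.27,0],[0,0,0]],[0,[0,-0.32,0],[0,0,0]],[0,[0.03,-0.37,0],[0,0,0]],[0,[0.05,-0.41,0],[0,0,0]],[0,[0.05,-0.41,0],[0,0,0]]]}}

```text
time: 5.63
eef_pos: [0.6196, -0.062, 0.1552]
tcp_rot: [0.398, 0.584, -0.398, 0.585]
contact_force: [-0.3, 1.0, -0.0]
opening: -0.005
```

```bash
python3 -c "
from h import *;show('d')"
```

```text
-0.01746197107791259 0.0010705202284113282 0.1561017355213521 [0.35226004 0.62220939 0.32032971] 5.7333
```

View pics/d.png

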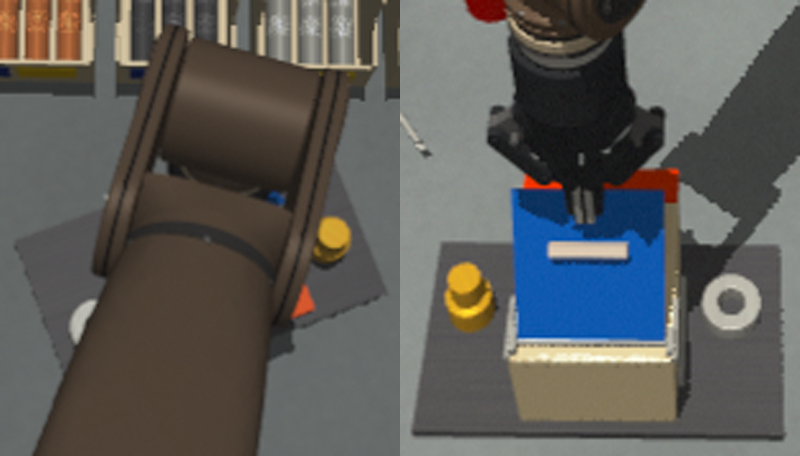

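Request:
{"op": "play_rows", "data": {"rows": [[0,[0.03,-0.03,0],[0,0,0]],[0,[0.06,-0.06,0],[0,0,0]],[0,[0.09,-0.06,0],[0,0,0]],[0,[0.12,-0.06,0],[0,0,0]],[0,[0.14,-0.05,0],[0,0,0]],[0,[0.14,-0.05,0],[0,0,0]]]}}

```text
time: 6.23
eef_pos: [0.6069, -0.0664, 0.1107]
tcp_rot: [0.398, 0.585, -0.398, 0.584]
contact_force: [-0.0, 0.1, 0.0]
opening: -0.004
```

```bash
python3 -c "
from h import *;show('e')"
```

```text
-0.0023753211714093157 0.00033298396443513583 0.11179345126780127 [ 0.24468523 -0.05048013  0.5917185 ] 6.3333
```

View pics/e.png

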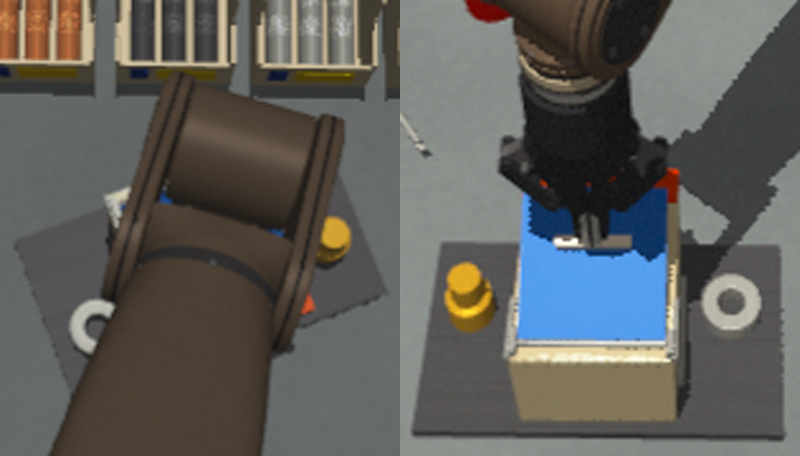

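Request:
{"op": "play_rows", "data": {"rows": [[0,[0,0.03,0],[0,0,0]],[0,[0,0.06,0],[0,0,0]],[0,[0,0.075,0],[0,0,0]],[0,[0,0.075,0],[0,0,0]],[0,[0.02,0.075,0],[0,0,0]],[0,[0.04,0.075,0],[0,0,0]],[0,[0.045,0.075,0],[0,0,0]],[0,[0.045,0.075,0],[0,0,0]]]}}

```text
time: 7.0
eef_pos: [0.6266, -0.0585, 0.0972]
tcp_rot: [0.398, 0.585, -0.398, 0.584]
contact_force: [-0.3, -0.3, 0.7]
opening: -0.003
```

```bash
python3 -c "
from h import *;show('f')"
```

```text
-0.023701286149373394 0.00015483788791916843 0.0980890990244571 [-0.21906348  0.56087671  0.42235631] 7.1
```

View pics/f.png

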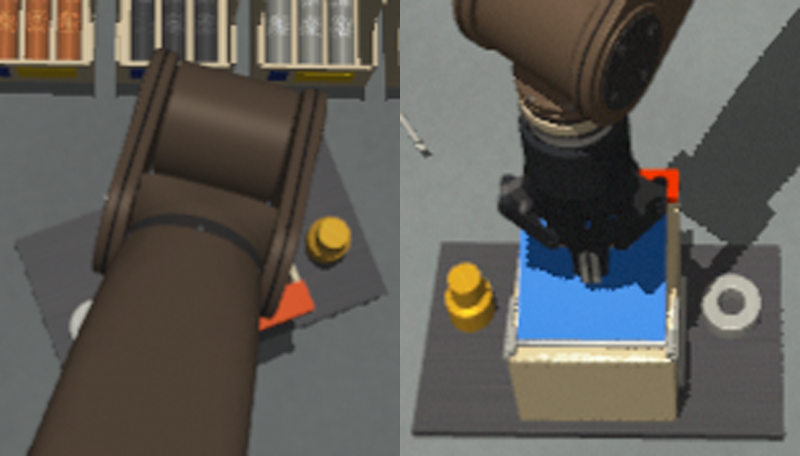

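Request:
{"op": "play_rows", "data": {"rows": [[0,[0.01,0,0],[0,0,0]],[0,[0.015,0,0],[0,0,0]],[0,[0.015,0,0],[0,0,0]],[0,[0.015,0,0],[0,0,0]]]}}

```text
time: 7.43
eef_pos: [0.6275, -0.0587, 0.094]
tcp_rot: [0.398, 0.585, -0.398, 0.585]
contact_force: [-0.7, -0.6, 0.3]
opening: -0.002
```

Request:
{"op": "play_rows", "data": {"rows": [[0,[0.01,0,0],[0,0,0]],[0,[0.01,0,0],[0,0,0]],[0,[0.01,0,0],[0,0,0]]]}}

```text
time: 7.68
eef_pos: [0.6276, -0.0586, 0.0908]
tcp_rot: [0.398, 0.585, -0.398, 0.585]
contact_force: [1.4, 0.4, 0.2]
opening: 0.0
```

Request:
{"op": "play_rows", "data": {"rows": [[0,[0.01,0,0],[0,0,0]],[0,[0.01,0,0],[0,0,0]],[0,[0.01,0,0],[0,0,0]]]}}

```text
time: 7.93
eef_pos: [0.6275, -0.0585, 0.0877]
tcp_rot: [0.398, 0.585, -0.398, 0.585]
contact_force: [1.5, -0.8, -0.2]
opening: -0.005
```

Request:
{"op": "play_rows", "data": {"rows": [[0,[0.007,0,0],[0,0,0]],[0,[0.007,0,0],[0,0,0]],[0,[0.007,0,0],[0,0,0]]]}}

```text
time: 8.18
eef_pos: [0.6275, -0.0585, 0.0857]
tcp_rot: [0.398, 0.585, -0.398, 0.585]
contact_force: [-0.2, -0.4, 0.5]
opening: -0.001
```

Request:
{"op": "play_rows", "data": {"rows": [[0,[0.007,0,0],[0,0,0]],[0,[0.007,0,0],[0,0,0]],[0,[0.007,0,0],[0,0,0]]]}}

```text
time: 8.43
eef_pos: [0.6275, -0.0586, 0.0836]
tcp_rot: [0.398, 0.585, -0.398, 0.585]
contact_force: [-0.0, -1.0, -0.2]
opening: 0.003
```

Run:
```python
from h import *
c=grab("scene");V=np.array(c["view"])
m=mask(c,*BL,ROI["scene"]);k=big(m).reshape(-1,2)
for i in(0,1): pass
# left side of flap: leftmost blue px per row, and its top end
for r in range(230,292,4):
    xs=np.where(m[r])[0];print(r,(xs.min(),xs.max()) if len(xs) else None,end="; ")
def pr(p):
    q=V[:3,:3]@p+V[:3,3];u=q[:2]/q[2];u=u*(1+c["k1"]*(u@u));return (u*c["fx"]+[c["cx"],c["cy"]]).round(1)
print()
for th in(0,.1,.2,.3):
    for y in(-.058,.058):
        e=np.array([-.062+.11*np.cos(th),.096+.11*np.sin(th)]);print(th,y,pr(np.r_[o+e[0]*ex+y*ey,e[1]]),pr(np.r_[o-.062*ex+y*ey,.096]))
print(ctrl.get_state()["contact_force"])
```

```text
230 None; 234 None; 238 None; 242 None; 246 None; 250 (np.int64(265), np.int64(312)); 254 (np.int64(258), np.int64(312)); 258 (np.int64(258), np.int64(312)); 262 (np.int64(258), np.int64(312)); 266 (np.int64(257), np.int64(312)); 270 (np.int64(257), np.int64(312)); 274 (np.int64(257), np.int64(312)); 278 (np.int64(256), np.int64(312)); 282 (np.int64(256), np.int64(312)); 286 None; 290 None; 
0 -0.058 [314.6 242.4] [312.9 285.8]
0 0.058 [261.1 241.9] [255.7 285.3]
0.1 -0.058 [314.4 239.5] [312.9 285.8]
0.1 0.058 [260.5 239. ] [255.7 285.3]
0.2 -0.058 [314.3 237.1] [312.9 285.8]
0.2 0.058 [259.8 236.6] [255.7 285.3]
0.3 -0.058 [314.1 235. ] [312.9 285.8]
0.3 0.058 [259.1 234.5] [255.7 285.3]
[-0.28665761 -0.08093126  0.55258357]
```

Run:
```python
from h import *
c=grab("scene");a=c["color"][220:300,245:325,::-1]
a=cv2.resize((255*(a/255.)**.45).astype(np.uint8),(600,600),interpolation=0);cv2.imwrite("pics/g.png",a)
```

```text
(no output)
```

View pics/g.png

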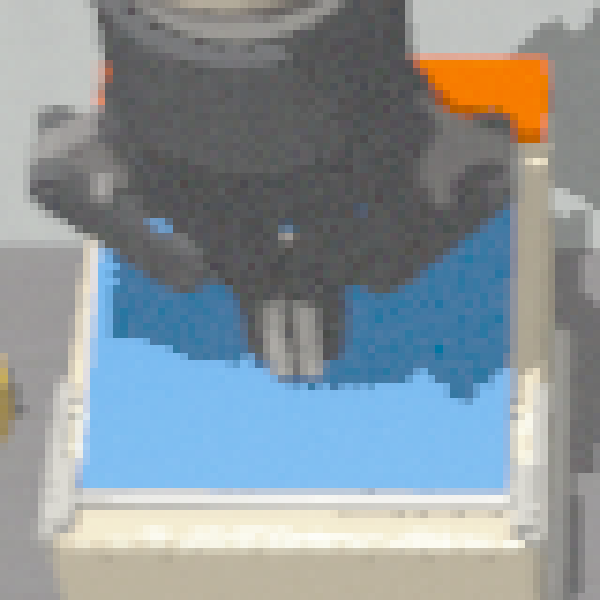

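Request:
{"op": "play_rows", "data": {"rows": [[0,[0.007,0,0],[0,0,0]],[0,[0.007,0,0],[0,0,0]],[0,[0.007,0,0],[0,0,0]]]}}

```text
time: 8.78
eef_pos: [0.6275, -0.0586, 0.0815]
tcp_rot: [0.398, 0.585, -0.398, 0.585]
contact_force: [-0.2, 0.1, 1.0]
opening: 0.002
```

Request:
{"op": "play_rows", "data": {"rows": [[0,[0.007,0,0],[0,0,0]],[0,[0.007,0,0],[0,0,0]],[0,[0.007,0,0],[0,0,0]]]}}

```text
time: 9.03
eef_pos: [0.6275, -0.0586, 0.0794]
tcp_rot: [0.398, 0.585, -0.398, 0.585]
contact_force: [-0.8, -0.4, 0.6]
opening: -0.001
```

Request:
{"op": "play_rows", "data": {"rows": [[0,[0.007,0,0],[0,0,0]],[0,[0.007,0,0],[0,0,0]],[0,[0.007,0,0],[0,0,0]]]}}

```text
time: 9.28
eef_pos: [0.6275, -0.0586, 0.0773]
tcp_rot: [0.398, 0.585, -0.398, 0.585]
contact_force: [0.0, 0.1, -0.7]
opening: 0.003
```

Request:
{"op": "play_rows", "data": {"rows": [[0,[0.007,0,0],[0,0,0]],[0,[0.007,0,0],[0,0,0]],[0,[0.007,0,0],[0,0,0]]]}}

```text
time: 9.53
eef_pos: [0.6275, -0.0586, 0.0752]
tcp_rot: [0.398, 0.585, -0.398, 0.585]
contact_force: [0.5, -0.1, 0.9]
opening: -0.001
```

Run:
```python
from h import *
fs=[]
for i in range(6):
    c=grab("scene");fs.append(ctrl.get_state()["contact_force"])
print(np.mean(fs,0),ctrl.get_state()["eef_pos"])
g=cv2.cvtColor(c["color"],cv2.COLOR_RGB2HSV)
m=cv2.inRange(g,(95,80,15),(125,255,255))
for r in range(240,292,3):
    xs=np.where(m[r,245:325])[0]+245;print(r,(xs.min(),xs.max()) if len(xs) else None,end="; ")
```

```text
[-0.21000417 -0.69605367  0.46703045] [ 0.62756865 -0.05855889  0.07544636]
240 None; 243 None; 246 None; 249 None; 252 (np.int64(265), np.int64(313)); 255 (np.int64(259), np.int64(313)); 258 (np.int64(259), np.int64(312)); 261 (np.int64(258), np.int64(312)); 264 (np.int64(258), np.int64(312)); 267 (np.int64(258), np.int64(312)); 270 (np.int64(257), np.int64(313)); 273 (np.int64(257), np.int64(312)); 276 (np.int64(257), np.int64(312)); 279 (np.int64(256), np.int64(312)); 282 (np.int64(256), np.int64(312)); 285 (np.int64(294), np.int64(311)); 288 None; 291 None;
```

Run:
```python
from h import *
c=grab("scene");V=np.array(c["view"]);st=ctrl.get_state()
def pr(p):
    q=V[:3,:3]@p+V[:3,3];u=q[:2]/q[2];u=u*(1+c["k1"]*(u@u));return u*c["fx"]+[c["cx"],c["cy"]]
def b(a): return cv2.resize((255*(a/255.)**.45).astype(np.uint8),(400,400),interpolation=0)
a=b(c["color"][230:290,255:315,::-1]);u=(pr(st["eef_pos"])-[254.5,229.5])*400/60
cv2.drawMarker(a,(int(u[0]),int(u[1])),(255,0,255),0,20,2)
w=grab("wrist");W=cv2.resize(w["color"][:,:,::-1],(400,300));
cv2.imwrite("pics/k.png",np.hstack([a,cv2.copyMakeBorder((255*(W/255.)**.6).astype(np.uint8),0,100,0,0,0)]))
print(pr(st["eef_pos"]),st["joint_efforts"],st["wrist_torque"],st["qpos"])
```

```text
[286.08602674 275.33009456] [ 3.92019851e-01 -3.81714070e+01 -2.56172615e+01  1.40615785e-01
  5.89356932e-03  3.96581891e-03] [-0.10457944  0.01733188 -0.02651313] [-2.53808789e-01  3.21804297e-01  1.78380458e+00 -3.77591643e-06
  1.03597347e+00  9.41261838e-01]
```

View pics/k.png

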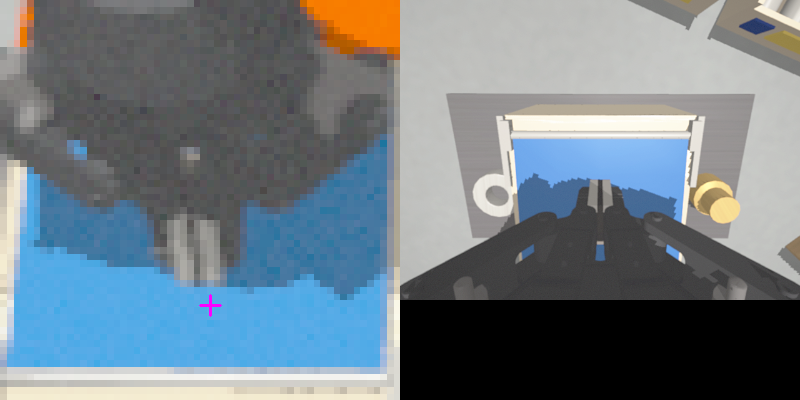

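Run:
```python
from h import *
from scipy.spatial.transform import Rotation as R
c=grab("wrist");V=np.array(c["view"]);st=ctrl.get_state();print(c["fx"],c["k1"])
M=R.from_quat(st["tcp_rot"]).as_matrix()
def pr(p):
    q=V[:3,:3]@p+V[:3,3];u=q[:2]/q[2];u=u*(1+c["k1"]*(u@u));return (u*c["fx"]+[c["cx"],c["cy"]]).round(1)
def w(x,y,z): return np.r_[o+x*ex+y*ey,z]
print("cam in tool",(M.T@(-V[:3,:3].T@V[:3,3]-st["eef_pos"])).round(4),(V[:3,:3]@M).round(3).tolist())
for k in(0,.01,.019,.03,.04): print(k,[pr(st["eef_pos"]+M@[-k,y,0]) for y in(-.011,.011)])
for p in[(-.085,-.155,.008),(-.085,.155,.008),(-.063,-.058,.098),(-.063,.058,.098),(-.075,-.065,.093),(-.075,.065,.093)]: print(p,pr(w(*p)))
a=c["color"];g=cv2.cvtColor(a,cv2.COLOR_RGB2HSV)
# dark fingers near the centre: print profile down column 320 & row-wise
print(a[270:340:4,320].tolist());print(a[270:340:4,308].tolist())
np.save("w.npy",a)
```

```text
361.97227943868285 0.02543872893725263
cam in tool [-1.689e-01  7.040e-02 -1.000e-04] [[-0.0, -0.001, 1.0], [-0.281, -0.96, -0.001], [0.96, -0.281, 0.0]]
0 [array([320.2, 300.6]), array([320.2, 259.9])]
0.01 [array([320.2, 309.7]), array([320.2, 267. ])]
0.019 [array([320.2, 318.8]), array([320.2, 274.1])]
0.03 [array([320.3, 331.3]), array([320.3, 284. ])]
0.04 [array([320.3, 344.2]), array([320.3, 294.2])]
(-0.085, -0.155, 0.008) [ 71.6 148.7]
(-0.085, 0.155, 0.008) [567.4 149. ]
(-0.063, -0.058, 0.098) [178.1 213.9]
(-0.063, 0.058, 0.098) [460.6 214. ]
(-0.075, -0.065, 0.093) [162.3 182.9]
(-0.075, 0.065, 0.093) [476.4 183. ]
[[75, 140, 232], [72, 138, 231], [73, 139, 231], [73, 136, 229], [68, 130, 227], [30, 28, 27], [30, 27, 28], [30, 28, 27], [23, 20, 22], [25, 24, 22], [25, 25, 24], [24, 22, 22], [24, 22, 23], [29, 27, 26], [26, 24, 26], [32, 30, 30], [32, 32, 31], [32, 31, 30]]
[[72, 137, 230], [72, 138, 230], [73, 138, 230], [71, 135, 229], [74, 130, 228], [122, 117, 110], [94, 90, 85], [95, 92, 86], [93, 89, 85], [94, 92, 86], [94, 91, 86], [94, 92, 86], [95, 92, 87], [96, 92, 87], [93, 90, 85], [92, 87, 84], [24, 25, 25], [29, 29, 27]]
```

```bash
cat >> h.py <<'E'
def prof():
    """flap height profile from its known 116 mm width in the wrist picture"""
    c=grab("wrist");st=ctrl.get_state()
    g=cv2.cvtColor(c["color"],cv2.COLOR_RGB2HSV);m=cv2.inRange(g,(95,70,15),(125,255,255))
    out=[]
    for r in range(215,345,2):
        xs=np.where(m[r,120:520])[0]+120
        if len(xs)<20: continue
        a,b=xs.min(),xs.max()+1
        O,d=ray(c,[[a-.5,r],[b-.5,r]]);t=.116/np.linalg.norm(d[1]-d[0]);P=O+t*d.mean(0)
        out.append([r,a,b,(P[:2]-o)@ex,P[2]])
    return np.array(out),st
E
python3 - <<'E'
from h import *
p,st=prof();print(st["eef_pos"]);print(p[::3].round(4))
E
```

```text
[ 0.62756226 -0.0585114   0.07543913]
[[ 2.230e+02  1.800e+02  4.620e+02 -5.940e-02  9.880e-02]
 [ 2.290e+02  1.800e+02  4.620e+02 -5.710e-02  9.950e-02]
 [ 2.350e+02  1.810e+02  4.610e+02 -5.440e-02  9.920e-02]
 [ 2.410e+02  1.830e+02  4.590e+02 -5.140e-02  9.780e-02]
 [ 2.470e+02  1.830e+02  4.590e+02 -4.900e-02  9.850e-02]
 [ 2.530e+02  1.840e+02  4.580e+02 -4.620e-02  9.820e-02]
 [ 2.590e+02  1.840e+02  4.580e+02 -4.380e-02  9.890e-02]
 [ 2.650e+02  1.850e+02  4.580e+02 -4.120e-02  9.910e-02]
 [ 2.710e+02  1.850e+02  4.570e+02 -3.850e-02  9.930e-02]
 [ 2.770e+02  1.850e+02  4.570e+02 -3.600e-02  1.000e-01]
 [ 2.830e+02  1.860e+02  4.560e+02 -3.310e-02  9.960e-02]
 [ 2.890e+02  1.860e+02  4.560e+02 -3.060e-02  1.003e-01]
 [ 2.950e+02  1.870e+02  4.550e+02 -2.770e-02  1.000e-01]
 [ 3.010e+02  1.870e+02  4.550e+02 -2.520e-02  1.007e-01]
 [ 3.070e+02  1.880e+02  4.540e+02 -2.210e-02  1.003e-01]
 [ 3.130e+02  1.880e+02  4.540e+02 -1.960e-02  1.010e-01]
 [ 3.190e+02  1.890e+02  4.530e+02 -1.650e-02  1.007e-01]
 [ 3.250e+02  1.890e+02  4.530e+02 -1.400e-02  1.014e-01]
 [ 3.310e+02  1.890e+02  4.520e+02 -1.110e-02  1.016e-01]
 [ 3.370e+02  1.900e+02  4.520e+02 -8.200e-03  1.017e-01]
 [ 3.430e+02  1.900e+02  4.520e+02 -5.700e-03  1.025e-01]]
```

Request:
{"op": "play_rows", "data": {"rows": [[0,[0,-0.015,0],[0,0,0]],[0,[0,-0.03,0],[0,0,0]],[0,[0,-0.045,0],[0,0,0]],[0,[0.005,-0.045,0],[0,0,0]],[0,[0.007,-0.045,0],[0,0,0]],[0,[0.007,-0.045,0],[0,0,0]]]}}

```text
time: 10.53
eef_pos: [0.6143, -0.0636, 0.0729]
tcp_rot: [0.398, 0.585, -0.398, 0.584]
contact_force: [-0.7, -0.5, 1.7]
opening: -0.001
```

```bash
cat >> h.py <<'E'
def rep():
    p,st=prof();f=[st["contact_force"]]
    for i in range(4): grab("wrist");f.append(ctrl.get_state()["contact_force"])
    q=p[p[:,0]>p[0,0]+4];k=np.polyfit(q[:,3],q[:,4],1)
    d=st["eef_pos"][:2]-o
    print("slope",k[0].round(3),"z@-.062",np.polyval(k,-.062).round(4),"hinge row x",p[0,3:].round(4),"rows",p[0,0],p[-1,0],"tcp",(d@ex).round(4),st["eef_pos"][2].round(4),"F",np.mean(f,0).round(2),"t",st["time"])
E
python3 -c "
from h import *;rep()"
```

```text
slope 0.017 z@-.062 0.0975 hinge row x [-0.049   0.0978] rows 215.0 343.0 tcp -0.0101 0.0729 F [-0.62  0.03  0.41] t 10.5833
```

Request:
{"op": "play_rows", "data": {"rows": [[0,[0.004,0,0],[0,0,0]],[0,[0.004,0,0],[0,0,0]],[0,[0.004,0,0],[0,0,0]]]}}

```text
time: 11.03
eef_pos: [0.6151, -0.0634, 0.072]
tcp_rot: [0.398, 0.585, -0.398, 0.585]
contact_force: [0.1, -0.0, 0.2]
opening: 0.004
```

```bash
sed -i 's/range(215,345,2)/range(170,345,2)/' h.py; python3 -c "
from h import *;rep()"
```

```text
slope -0.002 z@-.062 0.0979 hinge row x [-0.0593  0.0988] rows 192.0 344.0 tcp -0.0107 0.0721 F [-0.15  0.04  1.28] t 11.0833
```

Request:
{"op": "play_rows", "data": {"rows": [[0,[0.003,-0.015,0],[0,0,0]],[0,[0.003,-0.03,0],[0,0,0]],[0,[0.003,-0.045,0],[0,0,0]],[0,[0.003,-0.06,0],[0,0,0]],[0,[0.003,-0.06,0],[0,0,0]],[0,[0.003,-0.06,0],[0,0,0]]]}}

```text
time: 11.78
eef_pos: [0.5978, -0.0705, 0.0717]
tcp_rot: [0.397, 0.585, -0.398, 0.584]
contact_force: [-1.8, 0.3, 2.9]
opening: 0.002
```

```bash
python3 -c "
from h import *;rep()"
```

```text
slope -0.01 z@-.062 0.0982 hinge row x [ 0.033  -0.4801] rows 184.0 344.0 tcp 0.0081 0.0716 F [-1.61 -0.85  5.34] t 11.8333
```

Request:
{"op": "play_rows", "data": {"rows": [[0,[-0.002,-0.015,0],[0,0,0]],[0,[-0.002,-0.03,0],[0,0,0]],[0,[-0.002,-0.04,0],[0,0,0]],[0,[-0.002,-0.04,0],[0,0,0]],[0,[-0.002,-0.04,0],[0,0,0]]]}}

```text
time: 12.45
eef_pos: [0.5932, -0.0726, 0.0737]
tcp_rot: [0.403, 0.58, -0.394, 0.588]
contact_force: [15.8, 8.3, -1.5]
opening: 0.001
```

```bash
sed -i 's/len(xs)<20/len(xs)<150/' h.py; python3 -c "
from h import *;rep()"
```

```text
slope 0.015 z@-.062 0.0977 hinge row x [-0.0379  0.098 ] rows 184.0 328.0 tcp 0.013 0.0736 F [14.69  7.88 -1.74] t 12.5
```

Request:
{"op": "play_rows", "data": {"rows": [[0,[0,0.02,0],[0,0,0]],[0,[0,0.04,0],[0,0,0]],[0,[0,0.04,0],[0,0,0]],[0,[-0.03,0.04,0],[0,0,0]],[0,[-0.08,0.04,0],[0,0,0]],[0,[-0.15,0.04,0],[0,0,0]],[0,[-0.25,0.04,0],[0,0,0]],[0,[-0.37,0.04,0],[0,0,0]],[0,[-0.4,0.04,0],[0,0,0]],[0,[-0.4,0.04,0],[0,0,0]]]}}

```text
time: 13.53
eef_pos: [0.6001, -0.0709, 0.1962]
tcp_rot: [0.399, 0.582, -0.397, 0.587]
contact_force: [0.5, 0.1, 0.1]
opening: 0.001
```

Run:
```python
from h import *
rep()
c=grab("scene");w=grab("wrist")
f=lambda a:(255*(a/255.)**.6).astype(np.uint8)
cv2.imwrite("pics/end.png",np.hstack([cv2.resize(f(c["color"][215:325,205:365,::-1]),(436,300),interpolation=2),cv2.resize(f(w["color"][:,:,::-1]),(360,300))]))
```

```text
slope 0.018 z@-.062 0.0972 hinge row x [-0.0402  0.1002] rows 170.0 252.0 tcp 0.0072 0.1931 F [-0.31 -0.15 -0.08] t 13.5833
```

View pics/end.png

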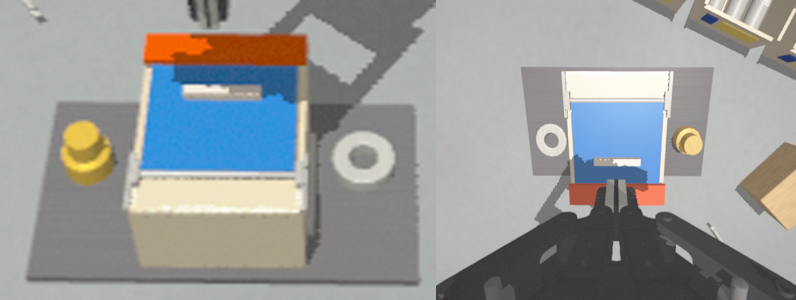

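```bash
python3 -c "
from plant import ctrl;print(ctrl.sign_off())"
```

```text
the job is handed in; nothing more can be done
None
```

The box is shut and the job is handed in at about 13.6 s. The flap was folded flat with shut fingertips, then pushed home by its rib until the runner met its stop. The gripper was lifted clear before hand-in.

**Last checks, after release:**
- **Flap:** it lies about 0.02 rad from flat and stays down with nothing touching it. Its edge is beneath the orange lip in the last picture.
- **Runner:** by the wrist camera it travelled about 19–21 mm. At the end of the push the force rose to about 17 N with no further movement, which fits the stop.
- **Loose things:** the bearing and coupling stand where they were. I checked the others only by eye and did not measure any of them.
- **Arm:** the measured force on the tool was near zero.

**What disagreed:**
- **First push missed:** the first approach passed over the top of the flap without folding it. I backed off and repeated it lower.
- **Fingertips shorter than reported:** the shut fingers touched the flap with the reported TCP 20–26 mm below the contact. I never explained this and worked by camera and force instead.
- **Pinch limit not ruled out:** the flap and rib were only pushed, never between the fingers. But if the judge places the grasp point from the reported TCP, it sat inside the flap-pinch height band while I pressed with more than 1 N. I could not check which point it uses.

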